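Fit the keyed tube head into the bench mixer

ROBOT

A 6-joint arm with a two-finger parallel gripper is mounted at the origin on a cart in front of the work surface, level with it; the furniture and walls round the work are solid. World frame = base frame: x ahead of the robot, y to its left, z up, the work surface at z = 0. Lengths are in m, angles in degrees, forces in N, time in s.
With the tool pointing down it reaches from about 0.325 to 0.75 m from the base axis. Payload 7.6 kg.
Tool frame: the origin (TCP) lies between the finger pads; the fingertips stand 25 mm ahead of it and the grasp point (between the pads) lies 6 mm ahead of it (robot.tip_reach is the z of the fingertips in the tool frame, in m); z points along the fingers, y is the line along which they close (so a half turn about z gives the same grasp; the last joint's range is limited). The gripper opens to 85 mm and grips with 20 to 120 N. Pads are 22 mm wide; open, the fingers measure 114 mm over their backs; the gripper's body (76 mm by 85 mm) begins 54 mm behind the grasp point. The pads swing forward as they close: fully open they stand 13 mm farther back than shut.
Start: joints at [-78.455, 2.991, 80.254, -0, 96.75, -4.028], TCP at [0.141, -0.506, 0.256] pointing down, gripper open.
Joint ranges: [-166.34, 166.34], [-52.06, 124.39], [6.96, 135.62], [-60.46, 240.46], [14.63, 156.25], [-167.68, 167.68]. Speed limits (degrees/s): [147.25, 147.25, 172.46, 180, 180, 180].

INTERFACE

Orientations are given as a 3x3 rotation matrix whose columns are the frame's x, y, z axes.
In Python, from workcell import robot gives the robot as it stands.
- The arm moves only by the tool drive_tool, never from a script. Its argument "commands" is text: rows parted by semicolons, each of 4 numbers parted by spaces: the shift along the tool's x, y, z in mm, then the turn about the tool's z in degrees. In form: dx dy dz twist; .... A call has 1 to 10 rows; each row is the pose to reach, as a shift and turn from the pose commanded when the call began, along the tool's axes at that moment; what a row does not reach only later rows make up. A row lasts 1/10 s, in which the tool goes at most 50 mm and 8.59 degrees, less where a joint would pass 70% of its speed; a pose out of reach is approached as far as the arm can. A call with a gripper value outside its range is refused whole. "gripper" is the closure, from 0 (fully open) to 1 (shut), set as the call begins (left out, the last holds). The fingers move at their own pace and stop on an object; "squeeze" is the grip in N (left out, the last holds). Time passes only in rows, so rows that repeat a pose let the fingers close. It gives the time, the measured TCP pose, the force, the opening and the grip force at its end, in the units of the state.
- robot.observe(): the state, without advancing time (a new reading comes with each control period).
- robot.get_image(name): name is "scene" or "side" or "wrist"; returns a dict with "color" (480x640x3 uint8, red, green, blue), "mtx" (3x3 intrinsics, pixels), "extrinsics" (4x4, takes a point from camera to world coordinates). Camera axes: x right, y up, looking along -z (the intrinsics and any distortion apply to the point x, -y, -z); pixel columns grow to the right and rows downward; lengths in m; the calibration is good to about 2 mm. A picture is of the moment at which its call begins. There is no depth.
- robot.sign_off(): hands the job in; it is judged then, once.
The state is a dict: "time_s": time; "qpos": joint angles; "joint_vel": joint speeds; "effort": joint torques, N m; "eef_pos": TCP position; "orientation": TCP orientation; "contact_force": force on the tool from outside, world axes, zero at the start; "ft_torque": the same for the moment, N m; "gripper_width": opening from 0.0 (shut) to 1.0 (fully open); "finger_force": force on a finger pad.
Only numpy, scipy, OpenCV 4.12 (cv2) and the standard library are available. Lean on these libraries where they do the work, as an engineer would, in place of code of your own. Each camera call takes 0.05 s, during which the arm holds its last target. There are 200 camera calls.

TASK

Fit the blue tube head into the drive cup on top of the bench mixer: lift it by its black handle, turn it until its flat side matches the flat in the cup, and lower it gently, without forcing it, until it sits fully home on the floor of the cup. Then let go of it, and leave the other things on the bench where they are.

Things in the scene. Friction and masses are not known exactly. Their poses are not given: they have to be found in the camera images.
- tube_head: Loose blue tube head (0.25 to 0.5 kg) upright on the bench: a D-shaped block 54 mm high, a cylinder of diameter 84 mm with one upright flat cut 31 mm from its axis; foot edge chamfered 2.5 mm; six tube holes in its top, black handle on top. Origin: on the cylinder's axis at the underside; z up. The flat faces the head's -x and carries a white index line.
- head_handle (a point): Point to grip in the middle of the tube head's black handle, 80 mm above the head's underside, axes as the head's. The handle is an upright bar 40 mm long (head's x), 12 mm thick (head's y), its top 98 mm above the underside; a foot plate 3 mm high lies between bar and block top.
- drive_cup: Light grey drive cup with a dark floor, on the mixer: outer diameter 102 mm, D-shaped cavity 26 mm deep, diameter 89 mm, flat 33.5 mm from the axis (2.5 mm clearance round the head). Origin: centre of the cavity floor, 96 mm above the bench; z up. The flat lies towards the cup's -x, so the head is home when origins and x axes coincide. It stops at any angle and is stiff to turn (0.4 N m).
- cup_mouth (a point): Centre of the drive cup's open mouth, 122 mm above the bench, axes as the cup's. The mouth is chamfered 3 mm all round; a red index mark lies on the rim beside the flat.
- mixer: White bench mixer that carries the drive cup, fixed to the bench: housing 155 mm deep (x from -90 to +65 mm), 136 mm wide, 80 mm high, sloped control panel towards its -x. The cup's rim, 122 mm above the bench, is its highest part. Origin: on the bench under the cup's axis; z up.
- specimen_pot: Bystander: white specimen pot with a yellow lid, 62 mm diameter, 62 mm high, standing. Origin: centre of its underside.
- strip_can: Bystander: white strip canister with a purple cap, 40 mm diameter, 85 mm high, standing. Origin: centre of its underside.
- timer: Bystander: white square bench timer lying on its back, 62 x 62 x 17 mm. Origin: centre of its underside.
- marker: Bystander: black-capped marker lying on the paper desk mat, 136 mm long, 13 mm high. Origin: centre of its underside.

How it is judged:
By the outcome, as a careful person would: the job done as asked, in the order asked, and still so for the second after the job is handed in, with the robot touching nothing.
It also fails if it takes over 42 s, if anything falls off the work surface, if the arm or the gripper's body presses on something with over 40 N, if the wrist force passes 120 N, or if a joint passes its speed limit or range.

## Working session

There is one attempt and no reset: what is moved stays moved. The work goes in short steps, Python scripts to look and compute and a tool call to move; the robot and the scene stay as the last step left them, time stands still between calls to the robot, and variables do not carry over. Pictures are saved under pics/ and viewed, at most 10 in all, crops included, and the job is handed in when it is done.

Besides the shell and the picture viewer there is one more tool, called after "Emit:" by a JSON object that holds its "api" and its "payload", one argument or row to a line. drive_tool: Moves the arm, as the interface text tells. Its arguments: {"type":"object","properties":{"commands":{"type":"string"},"gripper":{"type":"number"},"squeeze":{"type":"number"}},"required":["commands"]}

```bash
mkdir -p pics && ls && cat > h.py <<'E'
import numpy as np, cv2
from workcell import robot
def grab(n,f):
    d=robot.get_image(n); cv2.imwrite(f'pics/{f}.png',cv2.cvtColor(d['color'],cv2.COLOR_RGB2BGR)); np.savez(f'pics/{f}.npz',m=d['mtx'],e=d['extrinsics']); return d
def ray(f,u,v,z):
    d=np.load(f'pics/{f}.npz'); m,e=d['m'],d['e']
    c=np.array([(u-m[0,2])/m[0,0],-(v-m[1,2])/m[1,1],-1.])
    w=e[:3,:3]@c; o=e[:3,3]; return o+w*(z-o[2])/w[2]
def proj(f,p):
    d=np.load(f'pics/{f}.npz'); m,e=d['m'],d['e']
    c=(np.asarray(p)-e[:3,3])@e[:3,:3]; return m[0,0]*c[...,0]/-c[...,2]+m[0,2], m[1,1]*-c[...,1]/-c[...,2]+m[1,2]
E
python3 - <<'E'
from h import *
for n in('scene','side','wrist'):
    d=grab(n,n+'0'); print(n,d.keys(),d['mtx'].round(1).tolist(),d['extrinsics'].round(3).tolist())
o=robot.observe(); print(o['time_s'],o['eef_pos'],o['orientation'],robot.tip_reach)
E
```

```text
pics
scene dict_keys(['color', 'mtx', 'extrinsics']) [[575.9, 0.0, 318.4], [0.0, 575.9, 229.8], [0.0, 0.0, 1.0]] [[-0.561, 0.346, -0.752, -0.386], [-0.828, -0.256, 0.499, 0.627], [-0.019, 0.903, 0.43, 0.649], [0.0, 0.0, 0.0, 1.0]]
side dict_keys(['color', 'mtx', 'extrinsics']) [[544.9, 0.0, 316.7], [0.0, 544.9, 240.5], [0.0, 0.0, 1.0]] [[-0.951, 0.187, -0.248, 0.253], [-0.31, -0.541, 0.782, 0.944], [0.012, 0.82, 0.572, 0.814], [0.0, 0.0, 0.0, 1.0]]
wrist dict_keys(['color', 'mtx', 'extrinsics']) [[409.3, 0.0, 318.9], [0.0, 409.3, 244.0], [0.0, 0.0, 1.0]] [[0.269, 0.912, 0.31, 0.221], [-0.963, 0.255, 0.084, -0.485], [-0.002, -0.321, 0.947, 0.373], [0.0, 0.0, 0.0, 1.0]]
0.15 [ 0.14093006 -0.50554221  0.25566991] [[ 9.63287088e-01  2.68473328e-01 -2.42775951e-04]
 [ 2.68473430e-01 -9.63286461e-01  1.10070782e-03]
 [ 6.16479036e-05 -1.12547652e-03 -9.99999365e-01]] 0.025
```

View pics/scene0.png

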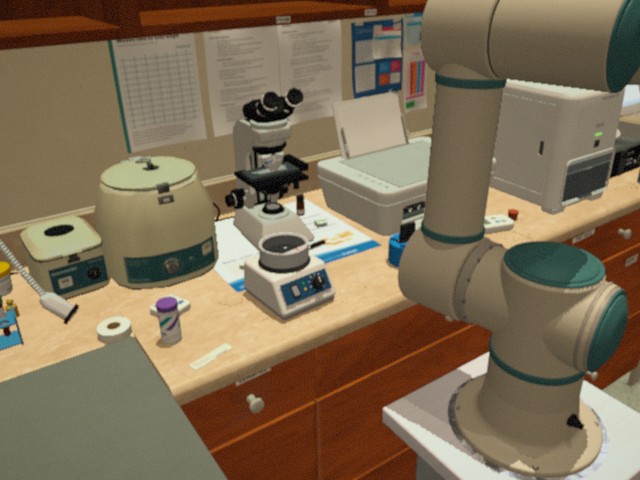

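View pics/side0.png

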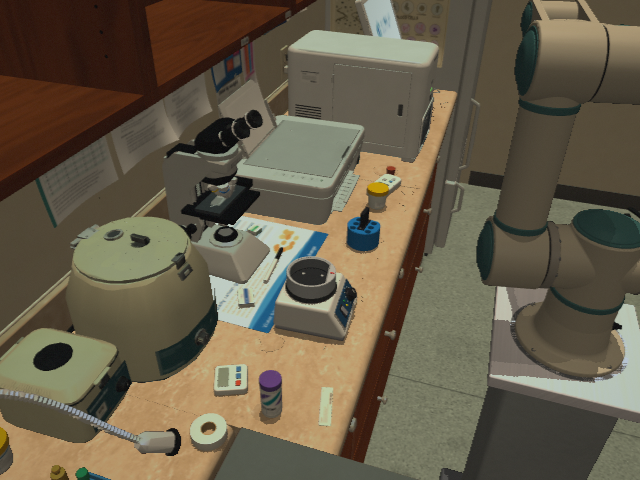

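The side view shows the blue head at about (363,235) with its black handle at (364,217), and the drive cup rim at about (311,270). I need an enlarged crop for the details.

```bash
python3 - <<'E'
from h import *
im=cv2.imread('pics/side0.png')
cv2.imwrite('pics/c1.png',cv2.resize(im[190:320,260:420],None,fx=5,fy=5,interpolation=cv2.INTER_CUBIC)[:600])
b=im.astype(int); 
print('head ~top centre',ray('side0',363,226,.054),'cup',ray('side0',311,270,.122))
E
```

```text
head ~top centre [ 0.49103312 -0.19401759  0.054     ] cup [0.53082592 0.10308816 0.122     ]
```

View pics/c1.png

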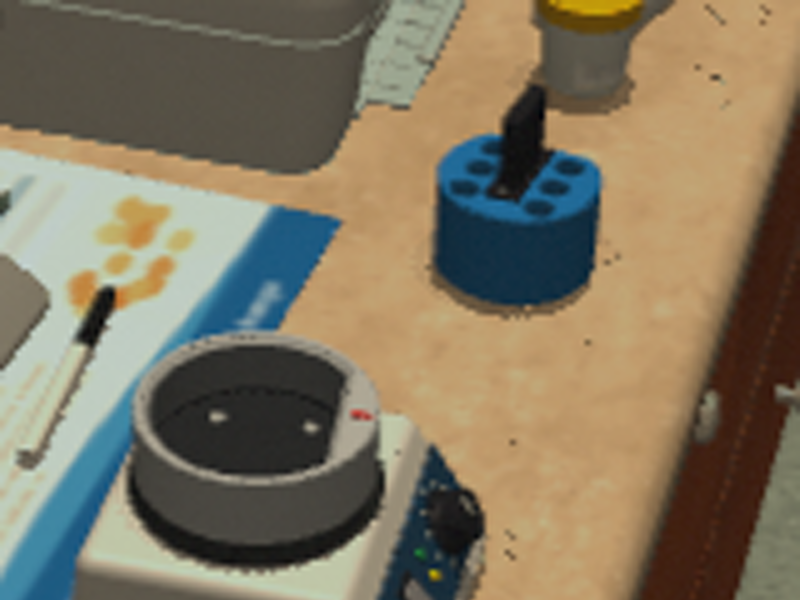

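The crop shows the cup rim centre near full-image (311,272), with the red mark at (332.5,273). The handle runs from about (360,228) to (370,221), and the head's flat isn't visible from this side.

```bash
python3 - <<'E'
from h import *
f=lambda x,y:(260+x/5,190+y/5)
o=robot.observe();R=o['orientation'];p=o['eef_pos']
C=ray('side0',*f(256,409),.122);M=ray('side0',*f(362,415),.122);print(C,M,'cup x yaw',np.degrees(np.arctan2(*(C-M)[1::-1])), np.linalg.norm(C-M))
H=ray('side0',*f(519,179),.054);a=ray('side0',*f(505,110),.098);b=ray('side0',*f(543,88),.098)
print(H,a,b,np.degrees(np.arctan2(*(b-a)[1::-1])),np.linalg.norm(b-a))
print('move mm',R.T@(H-p)*1000, 'tool x yaw',np.degrees(np.arctan2(R[1,0],R[0,0])))
e=np.load('pics/wrist0.npz')['e'];print('cam in tool',R.T@(e[:3,3]-p))
E
```

```text
[0.5285318  0.10862549 0.122     ] [0.48625653 0.09829436 0.122     ] cup x yaw 13.732663699215628 0.04351931417889729
[ 0.48933501 -0.19558286  0.054     ] [ 0.4974032  -0.18808886  0.098     ] [ 0.48446403 -0.2147506   0.098     ] -115.88769445542144 0.029635627193184442
move mm [ 418.81740895 -204.81523125  201.92637589] tool x yaw 15.573447278022849
cam in tool [ 0.08277146  0.00195633 -0.1172139 ]
```

Emit:
{"api": "drive_tool", "payload": {
  "commands": "42 -20 0 -5; 84 -41 0 -10; 126 -61 0 -14; 168 -82 0 -19; 210 -102 0 -24; 252 -123 0 -29; 294 -143 0 -34; 335 -164 0 -38; 377 -184 0 -43; 419 -205 0 -48"
}}

```text
time_s: 1.15
eef_pos: [0.4907, -0.1942, 0.2561]
orientation: [[0.442, 0.897, -0.0], [0.897, -0.442, -0.0], [-0.0, -0.0, -1.0]]
contact_force: [-0.1, -0.2, 0.5]
gripper_width: 0.998
finger_force: 0.0
```

Emit:
{"api": "drive_tool", "payload": {
  "commands": "0 0 0 0;0 0 0 0"
}}

```text
time_s: 1.35
eef_pos: [0.4898, -0.1951, 0.2557]
orientation: [[0.444, 0.896, -0.001], [0.896, -0.444, 0.0], [-0.0, -0.001, -1.0]]
contact_force: [1.0, 0.4, -0.2]
gripper_width: 0.999
finger_force: 0.0
```

```bash
python3 - <<'E'
from h import *
grab('wrist','w1')
E
```

```text
(no output)
```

View pics/w1.png

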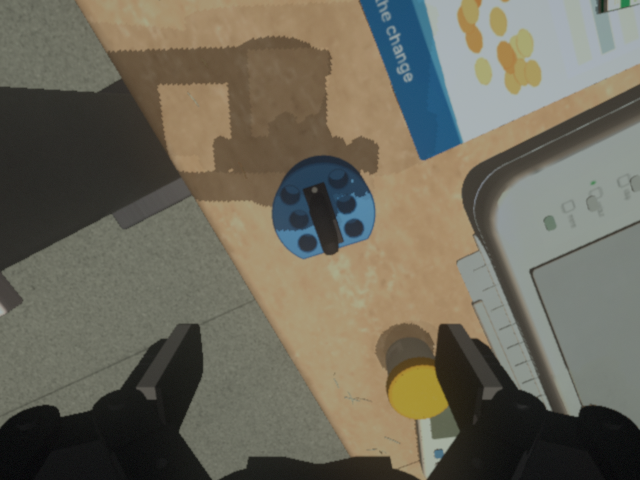

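The wrist view shows the head at about (323,205). Its flat edge runs from about (303,259) to (366,240) on the near side, and the pot lid is at about (417,390). I'll enlarge the head.

```bash
python3 - <<'E'
from h import *
im=cv2.imread('pics/w1.png')
cv2.imwrite('pics/c2.png',cv2.resize(im[145:270,255:395],None,fx=4.8,fy=4.8,interpolation=cv2.INTER_CUBIC))
H=ray('w1',323,205,.054);P=ray('w1',417,390,.062);print(H,P,np.linalg.norm(P-H))
E
```

```text
[ 0.49623976 -0.19156551  0.054     ] [ 0.4978309  -0.38277638  0.062     ] 0.1913847650766275
```

View pics/c2.png

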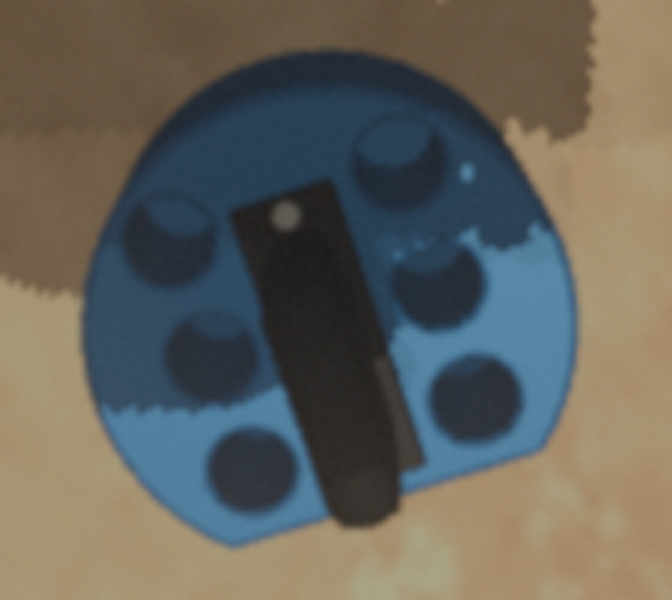

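The crop shows the flat's corners at (233,547) and (543,450), the foot-plate corners at (232,212) and (332,180), and the rim extremes at (83,320) and (577,320). I'll fit the pose to these.

```bash
cat >> h.py <<'E'
def fitD(f,corn,circ,z,r,d,init):
    from scipy.optimize import least_squares
    A=[ray(f,*q,z)[:2] for q in corn];B=[ray(f,*q,z)[:2] for q in circ]
    def res(v):
        x=np.array([np.cos(v[2]),np.sin(v[2])])
        return [((a-v[:2])@x+d) for a in A]+[np.linalg.norm(b-v[:2])-r for b in B+A]
    s=least_squares(res,init);return s.x[:2],np.degrees(s.x[2]),(s.fun*1000).round(1)
E
python3 - <<'E'
from h import *
g=lambda x,y:(255+x/4.8,145+y/4.8)
c,y,r=fitD('w1',[g(233,547),g(543,450)],[g(83,320),g(577,320),g(97,410),g(570,385)],.054,.042,.031,[.496,-.19,1.1]);print(c,y,r)
a=[ray('w1',*g(*q),.057)[:2] for q in[(232,212),(332,180),(425,463)]];print(a,np.degrees(np.arctan2(*(a[1]-a[2])[::-1])),(a[0]+a[2])/2)
o=robot.observe();R=o['orientation'];p=o['eef_pos'];print(np.degrees(np.arctan2(R[1,0],R[0,0])),R.T@(np.r_[c,.086]-p)*1000)
E
```

```text
[ 0.49340286 -0.19863195] 82.13643861166587 [-0.2 -0.2 -0.7 -0.7 -0.3 -0.4 -0.1 -0.1]
[array([ 0.48834819, -0.17278734]), array([ 0.50520675, -0.17529584]), array([ 0.49814474, -0.22554941])] 82.00074683501515 [ 0.49324646 -0.19916838]
63.558856036273355 [ -0.56025504   5.06966215 169.88725533]
```

Emit:
{"api": "drive_tool", "payload": {
  "commands": "0 2 20 -6; -0.5 5 50 -13; -0.5 5 80 -18.5; -0.5 5 110 -18.5; -0.5 5 135 -18.5; -0.5 5 150 -18.5; -0.5 5 160 -18.5; -0.5 5 167 -18.5; -0.5 5 170 -18.5; -0.5 5 170 -18.5",
  "gripper": 0.4
}}

```text
time_s: 2.4
eef_pos: [0.494, -0.1987, 0.0868]
orientation: [[0.138, 0.99, 0.001], [0.99, -0.138, -0.0], [-0.0, 0.001, -1.0]]
contact_force: [-0.0, 0.1, 0.5]
gripper_width: 0.6
finger_force: 0.0
```

Emit:
{"api": "drive_tool", "payload": {
  "commands": "0 0 0 0;0 0 0 0;0 0 0 0;0 0 0 0;0 0 0 0;0 0 0 0;0 0 0 0;0 0 0 0",
  "gripper": 1,
  "squeeze": 50
}}

```text
time_s: 3.2
eef_pos: [0.4939, -0.1985, 0.0865]
orientation: [[0.138, 0.99, 0.0], [0.99, -0.138, -0.0], [-0.0, 0.0, -1.0]]
contact_force: [-1.0, -0.0, 3.5]
gripper_width: 0.131
finger_force: 52.5
```

Emit:
{"api": "drive_tool", "payload": {
  "commands": "0 0 -3 0; 0 0 -10 0; 0 0 -25 0; 0 0 -50 0; 0 0 -80 0; 0 0 -110 0; 0 0 -140 0; 0 0 -170 0; 0 0 -193 0; 0 0 -203 0"
}}

```text
time_s: 4.2
eef_pos: [0.4942, -0.1986, 0.2932]
orientation: [[0.138, 0.99, 0.005], [0.99, -0.138, -0.002], [-0.002, 0.005, -1.0]]
contact_force: [-0.3, 0.4, -3.8]
gripper_width: 0.134
finger_force: 51.7
```

Emit:
{"api": "drive_tool", "payload": {
  "commands": "15 -5 0 3; 46 -15 0 11; 77 -25 0 19; 110 -35 0 27; 143 -45 0 35; 176 -55 0 43; 209 -65 0 51; 240 -75 0 59; 265 -83 0 65.5; 277 -87 0 68.3"
}}

```text
time_s: 5.2
eef_pos: [0.445, 0.0898, 0.289]
orientation: [[0.972, 0.236, -0.001], [0.236, -0.972, 0.0], [-0.001, -0.001, -1.0]]
contact_force: [0.4, -0.2, -4.3]
gripper_width: 0.135
finger_force: 51.6
```

Emit:
{"api": "drive_tool", "payload": {
  "commands": "0 0 0 0;0 0 0 0;0 0 0 0"
}}

```text
time_s: 5.5
eef_pos: [0.4459, 0.0873, 0.2891]
orientation: [[0.971, 0.238, -0.0], [0.238, -0.971, -0.0], [-0.0, 0.0, -1.0]]
contact_force: [-0.7, -0.1, -3.6]
gripper_width: 0.133
finger_force: 51.5
```

```bash
python3 - <<'E'
from h import *
grab('wrist','w2');o=robot.observe();print(o['eef_pos'],o['qpos'])
E
```

```text
[0.44592964 0.08718869 0.2891314 ] [ 6.41331471e+00 -8.87279990e+00  8.79836512e+01 -1.53634819e-02
  1.00905932e+02  8.26650669e+01]
```

View pics/w2.png

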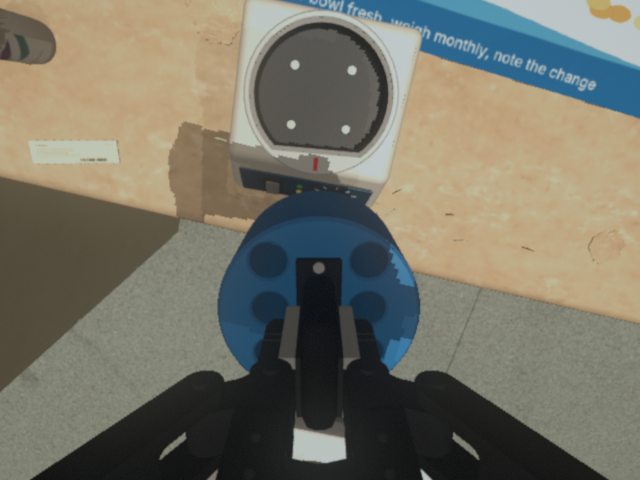

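The head is held upright, with its foot-plate edge level in the image at (296–342, 258). The cup is fully visible around (320,88), with its flat on the near side and the red mark at (316,164). I'll enlarge the cup.

```bash
python3 - <<'E'
from h import *
im=cv2.imread('pics/w2.png')
a=cv2.resize(im[5:180,225:415],None,fx=3.4,fy=3.4,interpolation=cv2.INTER_CUBIC)
cv2.imwrite('pics/c3.png',a);print(a.shape)
E
```

```text
(595, 646, 3)
```

View pics/c3.png

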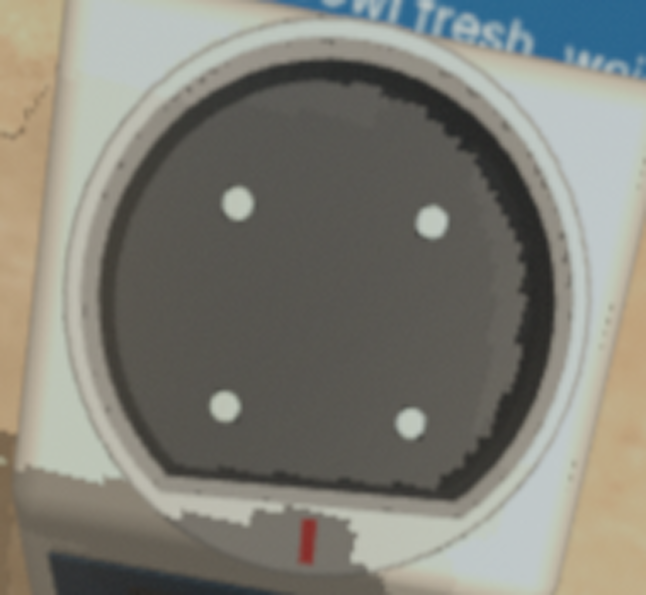

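The crop shows the outer rim extremes at (65,290), (592,300), (325,15) and (320,573). The chamfer's inner edge along the flat runs from (170,475) to (450,498), and the studs are at (238,203), (432,222), (225,407) and (411,423).

```bash
python3 - <<'E'
from h import *
g=lambda x,y:(225+x/3.4,5+y/3.4)
o=robot.observe();R=o['orientation'];p=o['eef_pos']
yt=np.degrees(np.arctan2(R[1,0],R[0,0]))
from scipy.optimize import least_squares
P=[ray('w2',*g(*q),.122)[:2] for q in[(65,290),(592,300),(325,15),(320,573)]]
s=least_squares(lambda v:[np.linalg.norm(q-v)-.051 for q in P],[.53,.1]);c=s.x;print('rim',c,s.fun*1000)
S=[ray('w2',*g(*q),.096)[:2] for q in[(238,203),(432,222),(225,407),(411,423)]];print('studs',np.mean(S,0),[np.round((a-np.mean(S,0))*1000,1).tolist() for a in S])
ang=lambda v:np.degrees(np.arctan2(v[1],v[0]))
F=[ray('w2',*g(*q),.119)[:2] for q in[(170,475),(450,498)]];f=F[0]-F[1];n=np.array([f[1],-f[0]])/np.linalg.norm(f);print('flat yaw',ang(n),'dist',(c-F[0])@n*1e3,(c-F[1])@n*1e3)
G=[ray('w2',*g(*q),.122)[:2] for q in[(160,490),(458,517)]];f=G[0]-G[1];print('flat2 yaw',ang([f[1],-f[0]]))
print('studs yaw',ang(S[0]-S[1])-90,ang(S[2]-S[3])-90,ang(S[0]-S[2]),ang(S[1]-S[3]))
M=[ray('w2',*g(*q),.122)[:2] for q in[(309,520),(305,563)]];print('mark yaw',ang(c-M[1]),ang(M[0]-M[1]))
print('tool yaw',yt,p)
h=R.T@(ray('w2',319,258,p[2]-.0295)-p)*1e3; print('plate front mid in tool',h)
hw=[(R.T@(ray('w2',u,300,p[2]-.0325)-p)*1e3).round(1) for u in(218,420)];print(hw)
print('cup in tool mm',R.T@(np.r_[c,.122]-p)*1e3)
E
```

```text
rim [0.53225717 0.10472091] [-0.4047837  -0.43744184 -0.67354285 -0.7214741 ]
studs [0.53170273 0.10487095] [[16.9, 22.9], [22.9, -16.7], [-23.0, 16.7], [-16.7, -22.9]]
flat yaw 9.191210883231308 dist 33.478022989269625 33.478022989269625
flat2 yaw 8.700946689202521
studs yaw 8.627209688764381 9.050623767027389 8.749895040793557 8.806532772306344
mark yaw 8.235361597702484 8.25966126240482
tool yaw 13.745341252757996 [0.44592964 0.08718869 0.2891314 ]
plate front mid in tool [27.30366999  1.83318922 29.49156247]
[array([  7.9, -39.1,  32.5]), array([ 8. , 42.8, 32.5])]
cup in tool mm [ 88.07516731   3.44450264 167.10363327]
```

```bash
python3 - <<'E'
from h import *
im=cv2.imread('pics/w2.png').astype(int)
for u in(290,319,350): print(u,[(v,im[v,u].tolist()) for v in range(206,230)][::1] if u!=319 else [(v,im[v,u].tolist()) for v in list(range(208,226))+list(range(252,264))])
for v in(290,310): print(v,[(u,im[v,u].tolist()) for u in list(range(213,225))],[(u,im[v,u].tolist()) for u in range(414,426)])
print([(u,im[262,u].tolist()) for u in list(range(292,300))+list(range(338,347))])
E
```

```text
290 [(206, [66, 51, 35]), (207, [66, 51, 35]), (208, [66, 51, 35]), (209, [66, 51, 34]), (210, [66, 49, 33]), (211, [66, 49, 33]), (212, [66, 50, 33]), (213, [64, 50, 32]), (214, [65, 49, 32]), (215, [66, 50, 33]), (216, [65, 49, 31]), (217, [65, 49, 32]), (218, [66, 49, 31]), (219, [72, 53, 33]), (220, [82, 60, 34]), (221, [87, 63, 35]), (222, [88, 64, 34]), (223, [88, 64, 34]), (224, [93, 68, 38]), (225, [96, 71, 38]), (226, [98, 73, 40]), (227, [97, 72, 38]), (228, [98, 73, 39]), (229, [97, 72, 37])]
319 [(208, [66, 52, 34]), (209, [66, 51, 34]), (210, [65, 50, 34]), (211, [66, 50, 33]), (212, [65, 50, 33]), (213, [66, 50, 32]), (214, [65, 51, 33]), (215, [67, 52, 32]), (216, [78, 58, 34]), (217, [88, 65, 36]), (218, [90, 65, 36]), (219, [89, 65, 36]), (220, [93, 69, 40]), (221, [96, 71, 39]), (222, [97, 73, 39]), (223, [98, 73, 40]), (224, [99, 74, 39]), (225, [97, 71, 38]), (252, [96, 70, 33]), (253, [96, 70, 33]), (254, [97, 70, 33]), (255, [96, 70, 33]), (256, [94, 66, 30]), (257, [75, 53, 27]), (258, [41, 33, 22]), (259, [26, 22, 18]), (260, [32, 26, 24]), (261, [42, 40, 39])
[... 1304 characters left out ...]
4, 45]), (222, [96, 73, 45]), (223, [97, 73, 44]), (224, [96, 73, 44])] [(414, [96, 73, 43]), (415, [97, 73, 44]), (416, [96, 73, 45]), (417, [90, 68, 43]), (418, [86, 65, 42]), (419, [88, 73, 56]), (420, [106, 112, 107]), (421, [116, 129, 128]), (422, [119, 133, 131]), (423, [122, 136, 133]), (424, [123, 137, 136]), (425, [123, 138, 136])]
[(292, [97, 70, 35]), (293, [96, 69, 32]), (294, [93, 66, 30]), (295, [70, 51, 28]), (296, [40, 31, 22]), (297, [33, 28, 24]), (298, [31, 27, 23]), (299, [32, 28, 24]), (338, [33, 29, 26]), (339, [33, 30, 27]), (340, [34, 31, 28]), (341, [46, 37, 26]), (342, [81, 59, 32]), (343, [94, 69, 34]), (344, [96, 69, 32]), (345, [96, 70, 34]), (346, [95, 68, 32])]
```

```bash
python3 - <<'E'
from h import *
from scipy.optimize import least_squares
o=robot.observe();R=o['orientation'];p=o['eef_pos']
for z in(.0535,.0525):
    P=[(R.T@(ray('w2',u,v,p[2]-.0865+z)-p))[:2]*1e3 for u,v in[(319,215.8),(290,219.2),(350,219.8),(219.2,290),(217.2,310),(417.6,290),(419.8,310)]]
    for fr in(0,1):
        s=least_squares(lambda v:[np.linalg.norm(q-v[:2])-(v[2] if fr else 42) for q in P],[0,0,42]);print(s.x,s.fun.round(2))
print([(R.T@(ray('w2',u,v,p[2]-.0295)-p)*1e3).round(1)[:2] for u,v in[(295.3,262),(341.7,262),(319,257.3)]])
E
```

```text
[ 1.04194791  1.63214134 42.        ] [ 0.02  0.1   0.2  -0.46 -0.4  -0.51 -0.38]
[ 1.65878866  1.63125462 41.48164823] [-0.08  0.02  0.12 -0.1   0.09 -0.15  0.11]
[ 0.83215668  1.630165   42.        ] [-0.03  0.05  0.16 -0.27 -0.14 -0.32 -0.12]
[ 1.11869091  1.62976314 41.75771897] [-0.08  0.02  0.12 -0.11  0.09 -0.16  0.11]
[array([25.7, -7.3]), array([25.7, 10.6]), array([27.6,  1.8])]
```

Emit:
{"api": "drive_tool", "payload": {
  "commands": "8 0 0 1; 24 0.5 0 2; 44 1 0 3.5; 64 1.2 0 5; 80 1.4 0 5; 87.6 1.4 5 5; 87.6 1.4 20 5; 87.6 1.4 40 5; 87.6 1.4 56 5; 87.6 1.4 62 5"
}}

```text
time_s: 6.55
eef_pos: [0.5298, 0.107, 0.224]
orientation: [[0.988, 0.152, -0.005], [0.152, -0.988, -0.001], [-0.005, -0.0, -1.0]]
contact_force: [-0.0, -0.2, -4.2]
gripper_width: 0.136
finger_force: 51.6
```

Emit:
{"api": "drive_tool", "payload": {
  "commands": "0 0 0 0;0 0 0 0;0 0 0 0"
}}

```text
time_s: 6.85
eef_pos: [0.5315, 0.1074, 0.2284]
orientation: [[0.988, 0.152, 0.002], [0.152, -0.988, 0.0], [0.002, 0.0, -1.0]]
contact_force: [0.2, -0.2, -3.1]
gripper_width: 0.131
finger_force: 51.6
```

```bash
python3 - <<'E'
from h import *
grab('side','s3');grab('wrist','w3');grab('scene','k3')
o=robot.observe();print(o['eef_pos'],o['contact_force'],o['ft_torque'])
a,b,c=[cv2.imread(f'pics/{n}.png') for n in('s3','w3','k3')]
A=cv2.resize(a[205:325,255:375],(400,400),interpolation=cv2.INTER_CUBIC);C=cv2.resize(c[170:290,225:345],(400,400),interpolation=cv2.INTER_CUBIC)
cv2.imwrite('pics/c4.png',np.hstack([A,C]))
E
```

```text
[0.53146885 0.10740719 0.2279903 ] [ 0.89256822 -0.58994978 -4.09304858] [ 0.02636153 -0.00935393 -0.01338494]
```

View pics/c4.png

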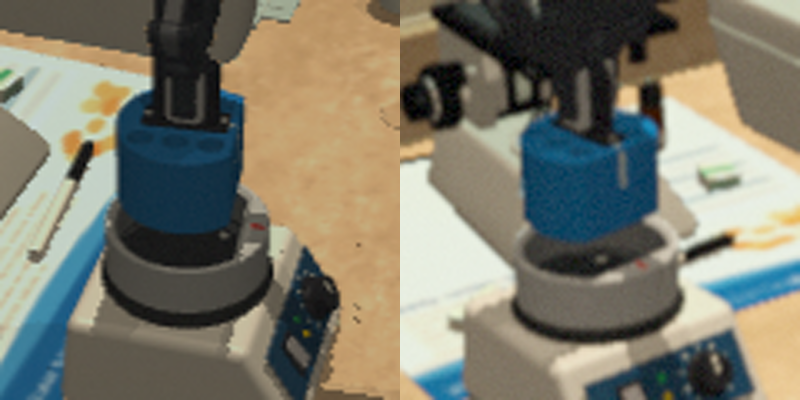

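The left panel (side) shows the head centred above the cup, with its flat towards the red mark. The right panel (scene) shows the white index line on that flat, on the panel side. Next I'll compare the silhouettes numerically.

```bash
python3 - <<'E'
from h import *
def prof(n,v,lo,hi):
    r=cv2.imread(f'pics/{n}.png').astype(int)[v,lo:hi]; d=np.abs(np.diff(r,axis=0)).sum(1); return [(lo+i+1,int(x)) for i,x in enumerate(d) if x>25]
C=np.array([.5316,.1048]);th=np.linspace(0,2*np.pi,2000)
def sil(n,c,r,z):
    u,v=proj(n,np.c_[c[0]+r*np.cos(th),c[1]+r*np.sin(th),0*th+z]); return [(round(u[i],1),round(v[i],1)) for i in(u.argmin(),u.argmax())]
for n in('s3','k3'):
    print(n,'cup model',sil(n,C,.051,.112),'head model at C',sil(n,C,.042,.1415+.025))
    j=lambda d:np.array(proj(n,np.r_[C+d,.16]))-np.array(proj(n,np.r_[C,.16]))
    print(' px per mm x,y',j([.001,0]),j([0,.001]))
print('side head',prof('s3',256,275,345)); print('side cup',prof('s3',284,275,345))
print('scene head',prof('k3',225,250,310),prof('k3',222,250,310)); print('scene cup',prof('k3',253,250,320),prof('k3',256,250,320))
E
```

```text
s3 cup model [(np.float64(285.6), np.float64(274.7)), (np.float64(335.0), np.float64(274.9))] head model at C [(np.float64(289.6), np.float64(253.2)), (np.float64(331.4), np.float64(253.4))]
 px per mm x,y [-0.46973939 -0.09608981] [-0.15848089  0.27914506]
k3 cup model [(np.float64(258.2), np.float64(247.9)), (np.float64(308.0), np.float64(245.8))] head model at C [(np.float64(261.0), np.float64(223.4)), (np.float64(302.8), np.float64(221.7))]
 px per mm x,y [-0.25445276 -0.16853245] [-0.42641102  0.1248361 ]
side head [(276, 237), (277, 62), (280, 292), (281, 214), (282, 31), (289, 93), (290, 249), (291, 140), (327, 151), (328, 173)]
side cup [(280, 49), (281, 39), (283, 65), (284, 166), (285, 172), (286, 152), (287, 31), (297, 27), (301, 39), (303, 66), (304, 58), (318, 51), (319, 58), (321, 94), (324, 36), (326, 36), (335, 48), (337, 336), (339, 58), (344, 153)]
scene head [(261, 58), (262, 116), (263, 45), (279, 29), (289, 28), (290, 40), (291, 54), (293, 45), (294, 57), (301, 34), (302, 160), (303, 135), (305, 36), (306, 89), (307, 32)] [(258, 32), (261, 143), (262, 123), (264, 30), (274, 29), (288, 31), (290, 62), (291, 61), (293, 72), (294, 31), (301, 56), (302, 195), (303, 184), (304, 65)]
scene cup [(258, 44), (259, 131), (260, 158), (261, 30), (276, 48), (278, 30), (283, 52), (284, 86), (285, 77), (286, 38), (287, 32), (291, 52), (292, 108), (293, 44), (308, 185), (309, 168)] [(258, 31), (259, 128), (260, 163), (261, 57), (308, 41), (309, 125), (310, 140), (311, 70), (314, 34), (315, 42), (316, 50), (317, 53), (318, 43)]
```

Emit:
{"api": "drive_tool", "payload": {
  "commands": "0 1 3 0; 0 1 8 0; 0 1 13 0; 0 1 17 0; 0 1 20 0; 0 1 22 0; 0 1 24 0;0 1 26 0; 0 1 26 0; 0 1 26 0"
}}

```text
time_s: 8.0
eef_pos: [0.5314, 0.1064, 0.2014]
orientation: [[0.988, 0.153, 0.0], [0.153, -0.988, -0.0], [0.0, 0.0, -1.0]]
contact_force: [-0.1, 0.3, -3.2]
gripper_width: 0.132
finger_force: 51.6
```

The foot is about 7 mm below the rim with no contact force, so I'll keep lowering slowly.

Emit:
{"api": "drive_tool", "payload": {
  "commands": "0 0 2 0; 0 0 4 0; 0 0 6 0; 0 0 8 0; 0 0 10 0; 0 0 12 0; 0 0 14 0; 0 0 15.5 0; 0 0 16.5 0; 0 0 16.5 0"
}}

```text
time_s: 9.0
eef_pos: [0.5313, 0.1064, 0.1846]
orientation: [[0.988, 0.153, -0.0], [0.153, -0.988, -0.0], [-0.0, 0.0, -1.0]]
contact_force: [0.4, 0.3, -4.3]
gripper_width: 0.136
finger_force: 51.6
```

Emit:
{"api": "drive_tool", "payload": {
  "commands": "0 0 0.5 0; 0 0 1 0; 0 0 1.4 0; 0 0 1.8 0; 0 0 1.8 0; 0 0 1.8 0"
}}

```text
time_s: 9.6
eef_pos: [0.5314, 0.1064, 0.183]
orientation: [[0.988, 0.153, 0.0], [0.153, -0.988, -0.0], [0.0, 0.0, -1.0]]
contact_force: [0.5, 0.5, -4.1]
gripper_width: 0.133
finger_force: 51.6
```

Emit:
{"api": "drive_tool", "payload": {
  "commands": "0 0 0.4 0; 0 0 0.7 0; 0 0 0.7 0; 0 0 0.7 0"
}}

```text
time_s: 10.0
eef_pos: [0.5315, 0.1065, 0.1826]
orientation: [[0.988, 0.153, 0.0], [0.153, -0.988, 0.0], [0.0, 0.0, -1.0]]
contact_force: [-1.4, 0.5, -0.9]
gripper_width: 0.13
finger_force: 52.0
```

Emit:
{"api": "drive_tool", "payload": {
  "commands": "0 0 0.2 0; 0 0 0.4 0; 0 0 0.4 0; 0 0 0.4 0"
}}

```text
time_s: 10.4
eef_pos: [0.5315, 0.1065, 0.1825]
orientation: [[0.988, 0.153, 0.001], [0.153, -0.988, 0.0], [0.001, -0.0, -1.0]]
contact_force: [-3.3, 0.2, 4.7]
gripper_width: 0.13
finger_force: 52.9
```

The head is on the floor with a light contact of about 9 N, at the expected height. I'll release it, back off straight up and check.

Emit:
{"api": "drive_tool", "payload": {
  "commands": "0 0 0 0;0 0 0 0;0 0 0 0;0 0 0 0;0 0 0 0",
  "gripper": 0.5
}}

```text
time_s: 10.9
eef_pos: [0.5314, 0.1064, 0.1817]
orientation: [[0.988, 0.152, -0.0], [0.152, -0.988, -0.0], [-0.0, 0.0, -1.0]]
contact_force: [-0.5, -1.0, -0.3]
gripper_width: 0.5
finger_force: 0.0
```

Emit:
{"api": "drive_tool", "payload": {
  "commands": "0 0 -3 0; 0 0 -10 0; 0 0 -20 0; 0 0 -35 0; 0 0 -55 0; -15 0 -80 0; -40 0 -105 0; -70 0 -125 0; -85 0 -130 0; -85 0 -130 0"
}}

```text
time_s: 11.9
eef_pos: [0.4468, 0.0934, 0.3153]
orientation: [[0.988, 0.153, 0.006], [0.153, -0.988, 0.001], [0.006, 0.0, -1.0]]
contact_force: [1.1, -0.2, 0.3]
gripper_width: 0.501
finger_force: 0.0
```

```bash
python3 - <<'E'
from h import *
for n,f in(('side','s4'),('wrist','w4'),('scene','k4')): grab(n,f)
o=robot.observe();print(o['eef_pos'],o['contact_force'])
a,b,c=[cv2.imread(f'pics/{n}.png') for n in('s4','w4','k4')]
A=cv2.resize(a[215:335,255:375],(300,300),interpolation=cv2.INTER_CUBIC);C=cv2.resize(c[180:300,225:345],(300,300),interpolation=cv2.INTER_CUBIC)
cv2.imwrite('pics/c5.png',np.hstack([np.vstack([A,C]),cv2.resize(b[0:384,160:480],(500,600))]))
E
```

```text
[0.44775856 0.09348172 0.31188763] [-0.88036398  0.19136848 -0.5304233 ]
```

View pics/c5.png

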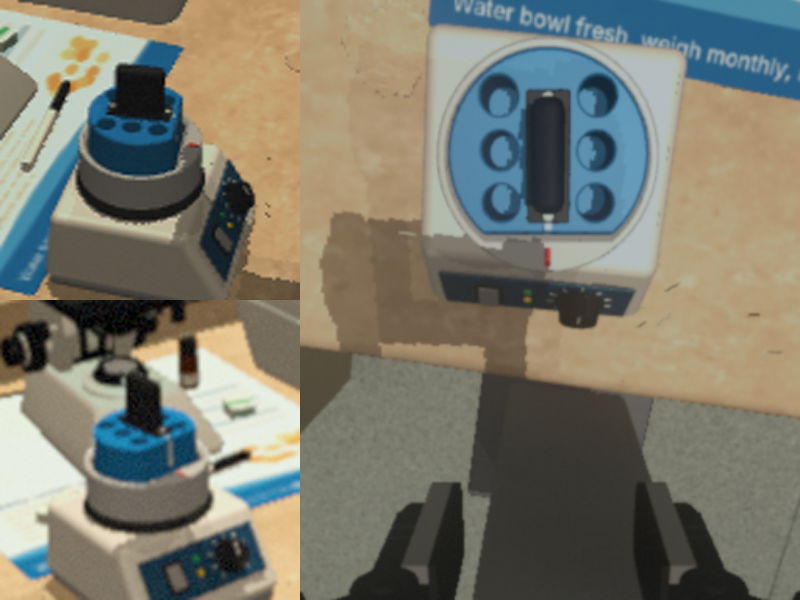

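The three views show the head seated level in the cup. Its flat and index line match the red mark, at (547,255) in the wrist panel, and the gripper is clear of it.

```bash
python3 -c "
from workcell import robot
print(robot.sign_off())"
```

```text
the job is handed in; nothing more can be done
None
```

The blue tube head is seated on the floor of the drive cup with its flat lined up to the red mark, released with the gripper clear, and the job is handed in at about 12 s of robot time.

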